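Flip a converter board over a stand's edge and push it home

TASK

Turn the small converter board over for inspection by pushing alone, never picking it up: push it, by its heatsink side, against the near edge of the raised aluminium stand until it tips up on end and flips over onto the stand, solder side up. Then push it along the stand until its heatsink side is flush against the upright fence, and leave everything else where it is.

Things in the scene. Friction and masses are not known exactly. Their poses are not given: they have to be found in the camera images.
- board: Converter board: green sheet 70 (x) by 90 (y) by 3 mm, about 120 g, component side up on four brass spacers 14 mm long, 6 mm thick (at x = +-30, y = -20 and +36 mm), so the sheet lies 14 to 17 mm above the table. Parts rise up to 12 mm above the sheet. Origin: middle of the footprint, at the spacers' feet; z from solder to component side (up at first); +y towards the stand at first, within 0.3 rad.
- front_edge (a point): Middle of the board's +y edge, at the sheet's underside (solder side), 45 mm from the board's middle. It faces the stand, 10 to 90 mm from its near edge at first. The component side is clear of tall parts for 26 mm from this edge; then come two square black coils 20 x 18 x 12 mm.
- heatsink_edge (a point): Middle of the board's -y edge, the heatsink side, at the sheet's underside (solder side), 45 mm from the board's middle. An aluminium heatsink bar 66 x 10 x 12 mm stands on the sheet along this edge, flush with it. Upside down the board rests level on heatsink and coils.
- stand: Raised stand, fixed: aluminium slab 300 (x) by 170 (y) by 22 mm on the table. Origin: centre of its underside, z up. Near edge: square upright face at local y = -85 mm, towards the board. A steel fence 8 mm thick along its whole length rises 26 mm above the slab; its face towards the near edge is at local y = +35 mm.
- stand_edge (a point): Middle of the top of the stand's near edge, 22 mm above the table.
- stand_fence (a point): Foot of the fence's near face at its middle, at the slab's top, 120 mm from the near edge.
- screw_cup: Bystander: small steel cup, 36 mm across, 22 mm high, on the strip of the stand behind the fence. Origin under its centre.
- capacitor: Bystander: black capacitor can standing upright, 22 mm across, 32 mm high, behind the fence. Origin under its centre.
- flux_jar: Bystander: amber glass jar with cap, 40 mm across, 45 mm high, on the table beside the board's path, about 150 mm off the stand's middle line to its +x side. Origin under its centre.
- long_board: Bystander: another green circuit board, long and narrow, 110 x 42 mm, without spacers or heatsink, lying flat (up to 13 mm high). Origin under its centre.
- screwdriver: Bystander: screwdriver lying on the table, about 0.2 m long. Origin under its middle.
- solder_spool: Bystander: grey spool 56 mm across, 38 mm high, standing on its flange. Origin under its centre.
There are look-alikes about, which are no part of the job. Of the things that look like the board, take the one that is farthest from the robot's base at the start.

How it is judged:
On the way, in this order (a step that is already met when the one before it is completed fails the run):
1. the board is tipped up on end against the stand's near edge (angle between board's own z axis and vertical between 1 and 1.9 rad and contact force between board and stand above 0.02 N and y of front_edge in the frame of stand between -0.125 and -0.055 m).
2. the board has come down upside down on the stand (angle between board's own z axis and vertical above 2.85 rad and height (world z) of board between 0.046 and 0.056 m and y of heatsink_edge in the frame of stand below 0.027 m), for 0.1 s.
At the end, for the whole second after the job is handed in: The board lies level and still on the stand, solder side up, its heatsink edge within 5 mm of the fence and parallel to it within 0.08 rad, its middle within 100 mm of the stand's middle line (angle between board's own z axis and vertical above 3 rad and height (world z) of board between 0.046 and 0.056 m and angle between the y axis of board and the y axis of stand, either way round below 0.08 rad and y of heatsink_edge in the frame of stand between 0.03 and 0.04 m and x of board in the frame of stand between -0.1 and 0.1 m and linear speed of board below 0.01 m/s and angular speed of board below 0.1 rad/s); the robot touches nothing.
It fails at once if the board is carried or lifted clear: component side up and level (within 0.6 rad) but over 35 mm high; both its ends over 65 mm high; or upside down and level but over 80 mm high ((angle between board's own z axis and vertical below 0.6 rad and height (world z) of board above 0.035 m) or height (world z) of each of front_edge, heatsink_edge above 0.065 m or (angle between board's own z axis and vertical above 2.9 rad and height (world z) of board above 0.08 m)).
It fails at once if another thing is moved more than 15 mm or knocked over (distance of any of screw_cup, capacitor, flux_jar, long_board, screwdriver, solder_spool from where it was at the start of the episode above 0.015 m or angle between any of screw_cup, capacitor, flux_jar, solder_spool's own z axis and vertical above 0.5 rad).
It also fails if it takes over 67 s, if anything falls off the work surface, if the arm or the gripper's body presses on something with over 40 N, if the wrist force passes 120 N, or if a joint passes its speed limit or range.

ROBOT

A 6-joint arm with a two-finger parallel gripper is mounted at the origin on the work surface. World frame = base frame: x ahead of the robot, y to its left, z up, the work surface at z = 0. Lengths are in m, angles in rad, forces in N, time in s.
With the tool pointing down it reaches from about 0.35 to 0.975 m from the base axis. Payload 4.9 kg.
Tool frame: the origin (TCP) lies on the centre line of the jaws, within the pads' length; the fingertips stand 14 mm ahead of it and the grasp point (between the pads) lies 5 mm behind it; z points along the fingers, y is the line along which they close (so a half turn about z gives the same grasp; the last joint's range is limited). The gripper opens to 85 mm and grips with 20 to 120 N. Pads are 22 mm wide; open, the fingers measure 114 mm over their backs; the gripper's body (76 mm by 85 mm) begins 54 mm behind the grasp point. The pads swing forward as they close: fully open they stand 13 mm farther back than shut.
Start: joints at [1.034, 0.053, 1.613, -0, 1.476, -0.119], TCP at [0.254, 0.571, 0.245] pointing down, gripper open.
Joint ranges: [-3.01, 3.01], [-1.01, 2.22], [0.06, 2.58], [-1.02, 4.17], [0.09, 2.62], [-3.14, 3.14]. Speed limits (rad/s): [2.57, 2.57, 3.14, 3.14, 3.14, 3.14].

INTERFACE

Orientations are given as a unit quaternion [w, x, y, z].
In Python, from plant import * gives the robot as it stands.
- The arm moves only by the tool send_rows, never from a script. Its argument "steps" is a list of rows, each an object with "translation": the shift along the tool's x, y, z in cm, a list of three; "delta_rot": the turn, a rotation vector about the tool's x, y, z in rad, a list of three; "jaw": the finger opening in cm, from 0 to 8.54. In form: [{"translation": [dx, dy, dz], "delta_rot": [rx, ry, rz], "jaw": jaw}, ...]. A call has exactly 8 rows; each row is the pose to reach, as a shift and turn from the pose commanded when the call began, along the tool's axes at that moment; what a row does not reach only later rows make up. A row lasts 1/10 s, in which the tool goes at most 50 mm and 8.59 degrees, less where a joint would pass 70% of its speed; a pose out of reach is approached as far as the arm can. A call with a gripper value outside its range is refused whole. The fingers move at their own pace and stop on an object; the grip force is fixed at half the most. Time passes only in rows, so rows that repeat a pose let the fingers close, or fill a call up. It gives the time, the measured TCP pose, the force, the opening and the grip force at its end, in the units of the state.
- state(): the state, without advancing time (a new reading comes with each control period).
- grab_frame(name): name is "scene" or "side" or "wrist"; returns a dict with "pixels" (400x640x3 uint8, blue, green, red), "range_z" (400x640 float32, m along the optical axis (not along the pixel's ray), 0 where there is no reading), "fx", "fy", "cx", "cy" (pixels), "rvec" (rotation vector, rad) and "tvec" (3), from world to camera coordinates, as OpenCV has them. Camera axes: x right, y down, z forward; pixel columns grow to the right and rows downward; lengths in m; the calibration is good to about 2 mm. A picture is of the moment at which its call begins.
- job_done(): hands the job in; it is judged then, once.
The state is a dict: "time": time; "joint_pos": joint angles; "joint_vel": joint speeds; "joint_efforts": joint torques, N m; "tool_pos": TCP position; "tool_rot": TCP orientation; "contact_force": force on the tool from outside, world axes, zero at the start; "ft_torque": the same for the moment, N m; "gripper_width": opening from 0.0 (shut) to 1.0 (fully open); "grasp_force": force on a finger pad.
Only numpy, scipy, OpenCV 4.12 (cv2) and the standard library are available. Lean on these libraries where they do the work, as an engineer would, in place of code of your own. Each camera call takes 0.05 s, during which the arm holds its last target. There are 200 camera calls.

## Working session

There is one attempt and no reset: what is moved stays moved. The work goes in short steps, Python scripts to look and compute and a tool call to move; the robot and the scene stay as the last step left them, time stands still between calls to the robot, and variables do not carry over. Pictures are saved under pics/ and viewed, at most 10 in all, crops included, and the job is handed in when it is done.

Besides the shell and the picture viewer there is one more tool, called after "Request:" as name(argument=value, ...), one argument or row to a line, values as JSON. send_rows: Moves the arm, as the interface text tells. Its arguments: {"type":"object","properties":{"steps":{"type":"array","items":{"type":"object","properties":{"translation":{"type":"array","items":{"type":"number"}},"delta_rot":{"type":"array","items":{"type":"number"}},"jaw":{"type":"number"}}}}},"required":["steps"]}

```bash
mkdir -p pics; cat > h.py <<'E'
from plant import *
import numpy as np, cv2
def cam(n):
    f=grab_frame(n); f['R']=cv2.Rodrigues(np.array(f['rvec'],float))[0]; f['t']=np.array(f['tvec'],float).ravel(); return f
def cloud(f):
    v,u=np.mgrid[0:400,0:640]; z=f['range_z']; p=np.stack([(u-f['cx'])/f['fx']*z,(v-f['cy'])/f['fy']*z,z],-1)
    w=(p-f['t'])@f['R']; w[z==0]=np.nan; return w
def ray(f,u,v,h):
    d=np.array([(u-f['cx'])/f['fx'],(v-f['cy'])/f['fy'],1])@f['R']; c=-f['t']@f['R']
    return c+d*(h-c[2])/d[2]
def proj(f,P):
    p=f['R']@np.array(P)+f['t']; return p[0]/p[2]*f['fx']+f['cx'],p[1]/p[2]*f['fy']+f['cy']
E
python3 - <<'E'
from h import *
a=cam('scene');b=cam('side')
cv2.imwrite('pics/scene0.png',a['pixels']);cv2.imwrite('pics/side0.png',b['pixels'])
for f in(a,b):
    print(-f['t']@f['R'],f['fx'])
print(state())
E
```

```text
[0.95101823 0.54294689 0.89311332] 422.4993362654092
[ 0.50740399 -0.74604053  0.66273675] 368.25385170507457
{'time': 0.1, 'joint_pos': array([ 1.03402764e+00,  5.33182586e-02,  1.61413632e+00, -4.31838526e-05,
        1.47600520e+00, -1.18986068e-01]), 'joint_vel': array([-0.00025991, -0.00092254, -0.00309746, -0.00178616, -0.00220673,
        0.00043731]), 'joint_efforts': array([-7.73997954e-06, -3.94904816e+01, -3.71363211e+01, -1.15443145e-04,
        3.98385571e-03, -2.08027848e-05]), 'tool_pos': array([0.25331258, 0.57078315, 0.2441811 ]), 'tool_rot': array([-2.80290927e-04,  2.07373327e-01,  9.78261433e-01, -8.90751193e-04]), 'contact_force': array([-0.03073929,  0.98926273,  0.21964953]), 'ft_torque': array([ 2.51409871e-02,  1.33208112e-02, -8.13856570e-05]), 'grasp_force': 0.0, 'gripper_width': 0.998828144993509}
```

View pics/scene0.png

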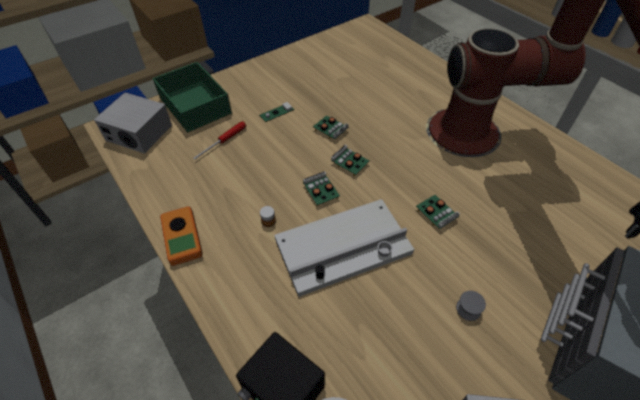

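View pics/side0.png

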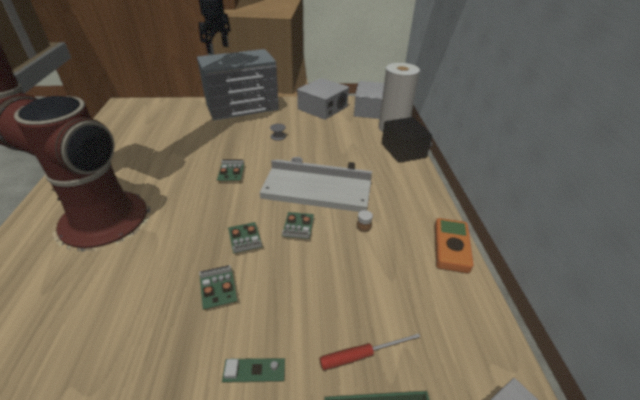

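Candidates in the scene view are four green boards with a heatsink: (331,126), (350,160), (322,189) and (437,210). The long board at (277,111) has no heatsink. The stand is at about (345,245), the jar at (267,215), and the cup and capacitor at (385,248) and (320,270). Next I measure each candidate and crop the likely one, (322,189).

```bash
python3 - <<'E'
from h import *
out=[]
for n in('scene','side'):
    f=cam(n); w=cloud(f); im=f['pixels']; hsv=cv2.cvtColor(im,cv2.COLOR_BGR2HSV)
    m=cv2.inRange(hsv,(40,70,20),(90,255,255))
    k,l,s,c=cv2.connectedComponentsWithStats(cv2.morphologyEx(m,cv2.MORPH_CLOSE,np.ones((5,5))))
    for i in range(1,k):
        if s[i,4]>120:
            q=ray(f,*c[i],0.017); 
            print(n,c[i].round(),s[i,4],q.round(3),'r',np.hypot(*q[:2]).round(3))
    # stand points: slab top, z 15..28mm
    g=(hsv[...,1]<60)&(w[...,2]>.016)&(w[...,2]<.028)&(w[...,0]>.4)&(w[...,0]<1.05)&(abs(w[...,1])<.5)
    k,l,s,c=cv2.connectedComponentsWithStats(cv2.morphologyEx(g.astype(np.uint8),cv2.MORPH_OPEN,np.ones((3,3))))
    i=1+np.argmax(s[1:,4]); P=w[l==i]; 
    r=cv2.minAreaRect((P[:,:2]*1000).astype(np.float32)); print('slab',s[i],np.median(P[:,2]),r,cv2.boxPoints(r).round())
    # closeups
    (u,v)=((345,215) if n=='scene' else (305,205)); cr=im[v-65:v+65,u-85:u+85]
    out.append(cv2.resize(cr,None,fx=4,fy=4,interpolation=cv2.INTER_CUBIC)); np.savez(n+'0.npz',**{k:np.array(v) for k,v in f.items()})
cv2.imwrite('pics/c1.png',out[0]);cv2.imwrite('pics/c2.png',out[1])
E
```

```text
scene [192.  96.] 3235 [ 0.612 -0.648  0.017] r 0.892
scene [273. 113.] 164 [ 0.443 -0.409  0.017] r 0.603
scene [326. 126.] 170 [ 0.345 -0.261  0.017] r 0.432
scene [351. 162.] 370 [ 0.38  -0.092  0.017] r 0.392
scene [323. 193.] 341 [ 0.515 -0.047  0.017] r 0.517
scene [434. 210.] 414 [0.317 0.173 0.017] r 0.361
scene [181. 243.] 327 [ 0.89  -0.125  0.017] r 0.899
slab [ 275  199  125   69 4172] 0.021916108281129637 ((560.9986572265625, 78.95738220214844), (108.65802764892578, 301.0865173339844), 75.74787902832031) [[402.  63.]
 [694. -11.]
 [720.  95.]
 [428. 169.]]
side [453. 227.] 221 [ 0.903 -0.092  0.017] r 0.908
slab [ 260  167  110   42 2986] 0.022477754726792393 ((562.68701171875, 88.04888916015625), (127.03038787841797, 300.22216796875), 75.92656707763672) [[402.  63.]
 [693. -10.]
 [724. 113.]
 [433. 186.]]
```

View pics/c1.png

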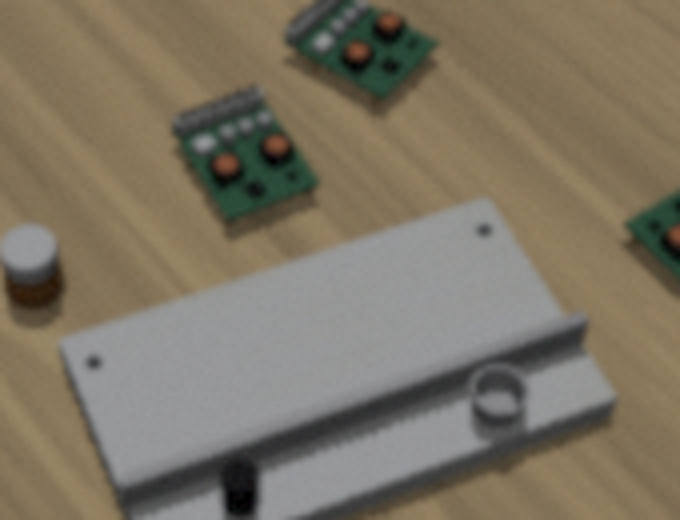

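View pics/c2.png

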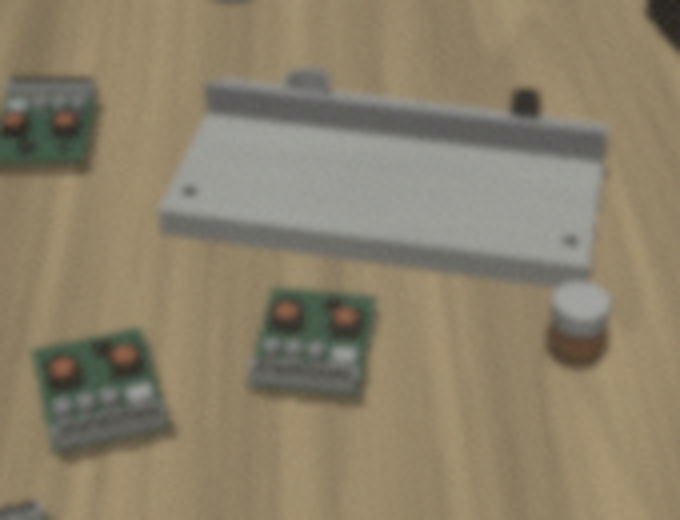

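The crops show the board at (322,189) in the scene view. Its heatsink faces away from the stand, it sits in front of the near edge, and the jar is off to its +x side. At 0.52 m it is the farthest of the look-alikes, so I take it. Next: its exact pose in the stand frame.

```bash
cat >> h.py <<'E'
yaw=np.deg2rad(-14.16); X=np.array([np.cos(yaw),np.sin(yaw)]); Y=np.array([-X[1],X[0]])
EDGE=np.array([.5475,.0265]); O=EDGE+.085*Y
def tos(p): p=np.asarray(p); return np.stack([(p[...,:2]-O)@X,(p[...,:2]-O)@Y],-1)
def tow(s): return O+s[0]*X+s[1]*Y
E
python3 - <<'E'
from h import *
for n in('scene','side'):
    f=np.load(n+'0.npz'); f={k:f[k] for k in f}; w=cloud(f); s=tos(w); z=w[...,2]
    hsv=cv2.cvtColor(f['pixels'],cv2.COLOR_BGR2HSV)
    m=(z>.010)&(z<.035)&(s[...,1]<-.092)&(s[...,1]>-.25)&(abs(s[...,0])<.075)
    k,l,st,c=cv2.connectedComponentsWithStats(m.astype(np.uint8)); 
    i=1+np.argmax(st[1:,4]); P=s[l==i]; Z=z[l==i]
    r=cv2.minAreaRect((P*1000).astype(np.float32)); print(n,'board',st[i],[np.round(a,1) for a in r],np.percentile(Z,[5,50,95]).round(4)); print(cv2.boxPoints(r).round(1).tolist())
    # contour of image mask -> rect at sheet plane
    h=(Z>.0225); print('tall',[np.round(a,1) for a in cv2.minAreaRect((P[h]*1000).astype(np.float32))])
    hs=h&(P[:,1]<np.percentile(P[:,1],25)); print(' hs line',np.polyfit(P[hs,0],P[hs,1],1),P[hs].min(0),P[hs].max(0))
    # near edge of slab
    e=(abs(z-.022)<.003)&(abs(s[...,0])<.14)&(abs(s[...,1]+.08)<.02); q=s[e]
    b=[(x,np.percentile(q[abs(q[:,0]-x)<.01,1],2)) for x in np.arange(-.12,.13,.04)]; print(' slab near',np.round(b,4)[:,1])
    j=(z>.03)&(z<.055)&(s[...,1]<-.06)&(s[...,1]>-.25)&(abs(s[...,0]-.15)<.06); print(' jar',np.nanmin(s[j],0),np.nanmax(s[j],0))
    fe=(z>.034)&(z<.055)&(s[...,1]>.0)&(s[...,1]<.06)&(abs(s[...,0])<.14);print(' fence',np.percentile(s[fe][:,1],[2,50,98]))
print('tcp0 stand',tos(state()['tool_pos'][:2]))
E
```

```text
scene board [303 171  38  34 726] [array([ -16.1, -182.1]), array([71.4, 94.1]), np.float64(4.1)] [0.0148 0.0187 0.03  ]
[[-55.099998474121094, -137.6999969482422], [-48.29999923706055, -231.5], [22.899999618530273, -226.39999389648438], [16.100000381469727, -132.60000610351562]]
tall [array([ -16.3, -194.4]), array([65.3, 67.7]), np.float64(6.6)]
 hs line [ 0.08516443 -0.21902531] [-0.04628565 -0.2304161 ] [ 0.01939079 -0.21268359]
 slab near [-0.0818 -0.0824 -0.083  -0.082  -0.0823 -0.083  -0.0822]
 jar [ 0.13094238 -0.15777135] [ 0.16669689 -0.12233243]
 fence [0.03671773 0.0442736  0.05666177]
side board [281 212  33  27 698] [array([ -16.7, -181.8]), array([70.3, 93.8]), np.float64(4.3)] [0.016  0.0199 0.0305]
[[-55.29999923706055, -137.6999969482422], [-48.20000076293945, -231.1999969482422], [21.899999618530273, -226.0], [14.899999618530273, -132.39999389648438]]
tall [array([ -15.4, -195.8]), array([64.9, 65.9]), np.float64(5.1)]
 hs line [ 0.04535222 -0.22421891] [-0.04560449 -0.22941495] [ 0.01973849 -0.22012444]
 slab near [-0.0838 -0.0835 -0.0834 -0.0849 -0.0845 -0.0844 -0.0827]
 jar [ 0.1302383  -0.16271483] [ 0.16575419 -0.12420995]
 fence [0.03428899 0.03806524 0.05791104]
tcp0 stand [-0.41834614  0.37091679]
```

The board centre is at stand (-16, -182) mm, turned 4°, with its heatsink edge about 227 mm back and the jar at x=+148. The sizes match: 71x94 measured against 70x90. The plan is to have two spread fingers, tilted 25° like a wedge, push under the heatsink edge, square the board to the stand, then arc it up.

```bash
cat >> h.py <<'E'
from scipy.spatial.transform import Rotation as Ro
def pose(x,y,z,t):
    R=np.column_stack([np.r_[Y,0],np.r_[X,0],[0,0,-1]])
    return np.r_[tow((x,y)),z],Ro.from_matrix(R)*Ro.from_euler('y',t)
def cur(s=None):
    s=s or state(); q=np.array(s['tool_rot']); return np.array(s['tool_pos']),Ro.from_quat(q[[1,2,3,0]])
def rows(wps,base=None):
    p0,R0=base or cur()
    for w in wps:
        p,R=pose(*w); print((R0.inv().apply(p-p0)*100).round(2),(R0.inv()*R).as_rotvec().round(3))
def show():
    s=state(); p,R=cur(s); a=R.as_matrix()
    print('t',round(s['time'],2),'tcp s',tos(p[:2]).round(4),'z',p[2].round(4),'tilt',np.arctan2(a[:2,2]@Y,-a[2,2]).round(3),'F s',(s['contact_force'][:2]@X).round(1),(s['contact_force'][:2]@Y).round(1),s['contact_force'][2].round(1),'w',round(s['gripper_width'],2))
E
python3 - <<'E'
from h import *
show(); rows([(-.014,-.265,.13,0),(-.014,-.265,.13,.44)])
E
```

```text
t 0.2 tcp s [-0.4183  0.3709] z 0.2445 tilt -0.001 F s 0.5 -0.1 0.4 w 1.0
[-50.65 -55.79  11.51] [-1.0e-03  1.0e-03  1.4e+00]
[-50.65 -55.79  11.51] [-0.309  0.366  1.376]
```

Request:
send_rows(
  steps=[
    {"translation":[-3,-3.3,0.2],"delta_rot":[0,0,0.1],"jaw":3.5},
    {"translation":[-6,-6.6,0.5],"delta_rot":[0,0,0.2],"jaw":3.5},
    {"translation":[-9,-10,0.8],"delta_rot":[0,0,0.3],"jaw":3.5},
    {"translation":[-12,-13.3,1],"delta_rot":[0,0,0.4],"jaw":3.5},
    {"translation":[-15,-16.6,1.3],"delta_rot":[0,0,0.5],"jaw":3.5},
    {"translation":[-18,-20,1.6],"delta_rot":[0,0,0.6],"jaw":3.5},
    {"translation":[-21,-23.3,2],"delta_rot":[0,0,0.7],"jaw":3.5},
    {"translation":[-24,-26.6,2.3],"delta_rot":[0,0,0.8],"jaw":3.5},
  ],
)

```text
time: 1.0
tool_pos: [0.365, 0.229, 0.222]
tool_rot: [0.0, 0.573, 0.819, 0.0]
contact_force: [0.8, -0.2, -0.5]
gripper_width: 0.409
grasp_force: 0.0
```

```bash
python3 - <<'E'
from h import *
show(); rows([(-.014,-.265,.13,0),(-.014,-.265,.13,.44)])
E
```

```text
t 1.0 tcp s [-0.2265  0.0667] z 0.222 tilt 0.0 F s 0.8 0.0 -0.5 w 0.41
[-39.38  -1.06   9.21] [ 0.    -0.     0.597]
[-39.38  -1.06   9.21] [-0.131  0.427  0.587]
```

Request:
send_rows(
  steps=[
    {"translation":[-4.8,-0.1,1],"delta_rot":[0,0,0.08],"jaw":3.5},
    {"translation":[-9.6,-0.2,2],"delta_rot":[0,0,0.16],"jaw":3.5},
    {"translation":[-14.4,-0.4,3],"delta_rot":[0,0,0.24],"jaw":3.5},
    {"translation":[-19.2,-0.5,4],"delta_rot":[-0.03,0.08,0.32],"jaw":3.5},
    {"translation":[-24,-0.6,5.5],"delta_rot":[-0.06,0.16,0.4],"jaw":3.5},
    {"translation":[-29,-0.8,7],"delta_rot":[-0.09,0.25,0.48],"jaw":3.5},
    {"translation":[-34,-0.9,8],"delta_rot":[-0.11,0.34,0.54],"jaw":3.5},
    {"translation":[-39.4,-1.06,9.2],"delta_rot":[-0.131,0.427,0.587],"jaw":3.5},
  ],
)

```text
time: 1.8
tool_pos: [0.4889, -0.137, 0.1324]
tool_rot: [-0.135, 0.77, 0.6, 0.174]
contact_force: [1.3, 0.8, 0.9]
gripper_width: 0.408
grasp_force: 0.0
```

```bash
python3 - <<'E'
from h import *
show(); rows([(-.014,-.265,.08,.44),(-.014,-.265,.04,.44),(-.014,-.265,.022,.44)])
E
```

```text
t 1.8 tcp s [-0.0169 -0.2579] z 0.1324 tilt 0.443 F s 1.1 1.1 0.9 w 0.41
[-2.89  0.28  4.42] [ 0.001 -0.003  0.   ]
[-4.61  0.28  8.04] [ 0.001 -0.003  0.   ]
[-5.38  0.27  9.66] [ 0.001 -0.003  0.   ]
```

Request:
send_rows(
  steps=[
    {"translation":[0,0,0],"delta_rot":[0,0,0],"jaw":3.5},
    {"translation":[-0.9,0,1.9],"delta_rot":[0,0,0],"jaw":3.5},
    {"translation":[-1.9,0,4],"delta_rot":[0,0,0],"jaw":3.5},
    {"translation":[-2.9,0,6.2],"delta_rot":[0,0,0],"jaw":3.5},
    {"translation":[-3.8,0,8.1],"delta_rot":[0,0,0],"jaw":3.5},
    {"translation":[-4.3,0,9.1],"delta_rot":[0,0,0],"jaw":3.5},
    {"translation":[-4.5,0,9.6],"delta_rot":[0,0,0],"jaw":3.5},
    {"translation":[-4.5,0,9.6],"delta_rot":[0,0,0],"jaw":3.5},
  ],
)

```text
time: 2.6
tool_pos: [0.4885, -0.1338, 0.0261]
tool_rot: [-0.135, 0.769, 0.601, 0.172]
contact_force: [-0.3, 0.2, -0.1]
gripper_width: 0.412
grasp_force: 0.0
```

```bash
python3 - <<'E'
from h import *
show(); rows([(-.014,-.25,.021,.44),(-.014,-.19,.021,.44)])
o=[]
f=cam('side'); im=f['pixels']; 
cv2.imwrite('pics/s1.png',cv2.resize(im[150:290,190:390],None,fx=4,fy=4,interpolation=cv2.INTER_CUBIC))
E
```

```text
t 2.6 tcp s [-0.018  -0.2549] z 0.0261 tilt 0.44 F s -0.3 0.1 -0.1 w 0.41
[0.22 0.4  0.67] [-0.002 -0.     0.003]
[5.65 0.43 3.23] [-0.002 -0.     0.003]
```

View pics/s1.png

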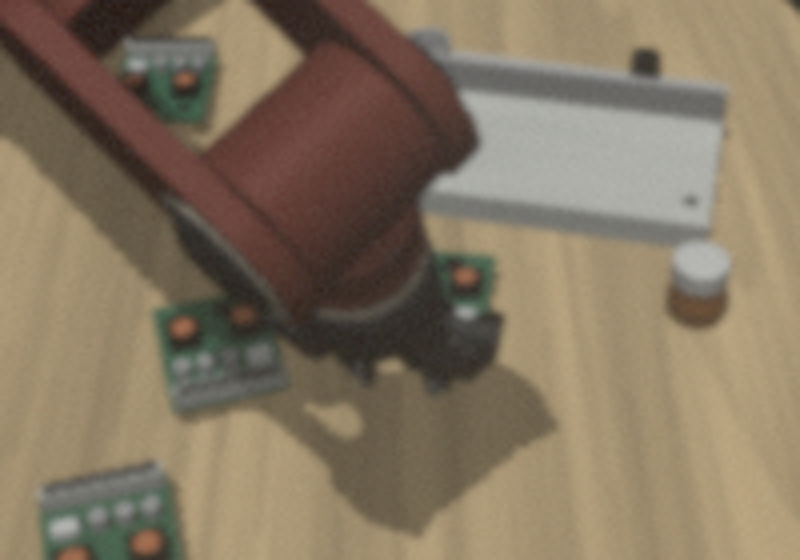

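The gripper is behind the board, clear of the neighbour board at crop (220,355), and the jar at (697,285) is undisturbed. I lower it and push forward.

Request:
send_rows(
  steps=[
    {"translation":[0,0.4,0.5],"delta_rot":[0,0,0],"jaw":3.5},
    {"translation":[0.2,0.4,0.7],"delta_rot":[0,0,0],"jaw":3.5},
    {"translation":[0.6,0.4,0.9],"delta_rot":[0,0,0],"jaw":3.5},
    {"translation":[1.1,0.4,1.1],"delta_rot":[0,0,0],"jaw":3.5},
    {"translation":[1.6,0.4,1.35],"delta_rot":[0,0,0],"jaw":3.5},
    {"translation":[2.1,0.4,1.6],"delta_rot":[0,0,0],"jaw":3.5},
    {"translation":[2.6,0.4,1.8],"delta_rot":[0,0,0],"jaw":3.5},
    {"translation":[3.1,0.4,2.05],"delta_rot":[0,0,0],"jaw":3.5},
  ],
)

```text
time: 3.45
tool_pos: [0.5014, -0.0991, 0.021]
tool_rot: [-0.134, 0.769, 0.601, 0.172]
contact_force: [0.3, 0.4, -0.7]
gripper_width: 0.411
grasp_force: 0.5
```

```bash
cat > look.py <<'E'
from h import *
def look():
  for n in('scene','side'):
    f=cam(n); w=cloud(f); s=tos(w); z=w[...,2]; hsv=cv2.cvtColor(f['pixels'],cv2.COLOR_BGR2HSV)
    m=cv2.inRange(hsv,(45,80,15),(90,255,255))>0
    m&=(s[...,1]<.05)&(s[...,1]>-.26)&(s[...,0]>-.08)&(s[...,0]<.075)
    P=np.c_[s[m],z[m]]*1000; 
    if len(P)<20: print(n,'few',len(P)); continue
    c,sv,v=np.linalg.svd(P-P.mean(0),full_matrices=False); print(n,len(P),'mean',P.mean(0).round(1),'min',np.percentile(P,2,0).round(1),'max',np.percentile(P,98,0).round(1),'normal',v[2].round(2),'rms',(sv[2]/len(P)**.5).round(1))
E
python3 - <<'E'
from look import *
show(); rows([(-.014,-.192,.021,.44)]); look()
E
```

```text
t 3.45 tcp s [-0.0139 -0.218 ] z 0.021 tilt 0.44 F s 0.2 0.4 -0.7 w 0.41
[2.36 0.   1.1 ] [-0.002 -0.     0.003]
scene 305 mean [ -10.1 -143.4   22.3] min [ -42.5 -244.7   13.6] max [  20.6 -114.8  142.9] normal [-0.14 -0.63 -0.77] rms 12.4
side few 0
```

Request:
send_rows(
  steps=[
    {"translation":[0.4,0,0.2],"delta_rot":[0,0,0],"jaw":3.5},
    {"translation":[0.8,0,0.4],"delta_rot":[0,0,0],"jaw":3.5},
    {"translation":[1.2,0,0.57],"delta_rot":[0,0,0],"jaw":3.5},
    {"translation":[1.6,0,0.76],"delta_rot":[0,0,0],"jaw":3.5},
    {"translation":[1.9,0,0.9],"delta_rot":[0,0,0],"jaw":3.5},
    {"translation":[2.1,0,1.0],"delta_rot":[0,0,0],"jaw":3.5},
    {"translation":[2.25,0,1.06],"delta_rot":[0,0,0],"jaw":3.5},
    {"translation":[2.36,0,1.1],"delta_rot":[0,0,0],"jaw":3.5},
  ],
)

```text
time: 4.35
tool_pos: [0.5075, -0.074, 0.0209]
tool_rot: [-0.135, 0.769, 0.601, 0.172]
contact_force: [-0.5, 0.0, -0.7]
gripper_width: 0.406
grasp_force: 0.2
```

```bash
python3 - <<'E'
from look import *
show(); look()
P0=(-.085+.0,.010)  # pivot
for th in (0,5,10,15,20,25,30,35,40,50):
    pass
rows([(-.014,-.188,.021,.44),(-.014,-.186,.023,.44),(-.014,-.185,.029,.44),(-.014,-.183,.037,.44),(-.014,-.180,.045,.44)])
E
```

```text
t 4.35 tcp s [-0.0142 -0.1923] z 0.0209 tilt 0.44 F s -0.5 -0.1 -0.7 w 0.41
scene 315 mean [ -10.5 -122.2   28.6] min [ -68.1 -231.9   14. ] max [ 20.4 -91.2 170.1] normal [-0.28  0.74  0.61] rms 15.3
side few 0
[0.39 0.02 0.17] [-0.002 -0.     0.003]
[0.66 0.02 0.08] [-0.002 -0.     0.003]
[ 1.    0.02 -0.42] [-0.002 -0.     0.003]
[ 1.53  0.02 -1.06] [-0.002 -0.     0.003]
[ 2.14  0.02 -1.66] [-0.002 -0.     0.003]
```

Request:
send_rows(
  steps=[
    {"translation":[0.1,0,0.05],"delta_rot":[0,0,0],"jaw":3.5},
    {"translation":[0.2,0,0.1],"delta_rot":[0,0,0],"jaw":3.5},
    {"translation":[0.3,0,0.15],"delta_rot":[0,0,0],"jaw":3.5},
    {"translation":[0.4,0,0.19],"delta_rot":[0,0,0],"jaw":3.5},
    {"translation":[0.5,0,0.24],"delta_rot":[0,0,0],"jaw":3.5},
    {"translation":[0.6,0,0.28],"delta_rot":[0,0,0],"jaw":3.5},
    {"translation":[0.6,0,0.28],"delta_rot":[0,0,0],"jaw":3.5},
    {"translation":[0.6,0,0.28],"delta_rot":[0,0,0],"jaw":3.5},
  ],
)

```text
time: 5.25
tool_pos: [0.509, -0.0685, 0.0209]
tool_rot: [-0.134, 0.769, 0.601, 0.171]
contact_force: [-3.2, -5.7, 0.8]
gripper_width: 0.409
grasp_force: 2.6
```

```bash
sed -i 's/(s\[...,0\]<.075)/(s[...,0]<.075)\&(z<.11)/' look.py; python3 - <<'E'
from look import *
show(); look()
E
```

```text
t 5.25 tcp s [-0.0141 -0.1865] z 0.0209 tilt 0.438 F s -1.7 -6.3 0.8 w 0.41
scene 255 mean [ -10.9 -116.3   21.2] min [ -43.8 -206.6   13.7] max [ 20.3 -90.7  89.7] normal [-0.06 -0.49 -0.87] rms 8.9
side few 0
```

```bash
cat >> h.py <<'E'
def arc(ths,ps,ms,tilt=.44,pre=0):
    # edge position + TCP offset; m = mm of edge above finger corner along face
    out=[]
    for th,p,m in zip(ths,ps,ms):
        e=np.array([-83-90*np.cos(np.deg2rad(th)),p+90*np.sin(np.deg2rad(th))])
        a=np.array([np.sin(tilt),-np.cos(tilt)]); n=np.array([np.cos(tilt),np.sin(tilt)])
        c=e+a*m; tcp=c-13*a-11*n+[pre,0]
        out.append((-.014,tcp[0]/1000,tcp[1]/1000,tilt)); print(th,tcp.round(1))
    rows(out)
E
python3 - <<'E'
from h import *
arc([0,3,6,9,12,15,18,21,24],[14,14,14,13.5,13,13,12.5,12,12],[1.7,2,2.5,3,4,5,6,7,8])
E
```

```text
0 [-187.8   19.5]
3 [-187.5   24. ]
6 [-186.9   28.2]
9 [-186.1   31.9]
12 [-184.8   35.2]
15 [-183.3   38.8]
18 [-181.5   42. ]
21 [-179.5   45. ]
24 [-177.3   48.4]
[-0.17  0.01  0.07] [-0.002  0.002  0.003]
[ 0.04  0.01 -0.32] [-0.002  0.002  0.003]
[ 0.28  0.01 -0.68] [-0.002  0.002  0.003]
[ 0.51  0.01 -0.98] [-0.002  0.002  0.003]
[ 0.76  0.01 -1.22] [-0.002  0.002  0.003]
[ 1.06  0.01 -1.49] [-0.002  0.002  0.003]
[ 1.35  0.01 -1.69] [-0.002  0.002  0.003]
[ 1.66  0.01 -1.88] [-0.002  0.002  0.003]
[ 2.01  0.01 -2.1 ] [-0.002  0.002  0.003]
```

Request:
send_rows(
  steps=[
    {"translation":[0.1,0,-0.2],"delta_rot":[0,0,0],"jaw":3.5},
    {"translation":[0.2,0,-0.35],"delta_rot":[0,0,0],"jaw":3.5},
    {"translation":[0.4,0,-0.65],"delta_rot":[0,0,0],"jaw":3.5},
    {"translation":[0.65,0,-0.95],"delta_rot":[0,0,0],"jaw":3.5},
    {"translation":[0.9,0,-1.2],"delta_rot":[0,0,0],"jaw":3.5},
    {"translation":[1.2,0,-1.45],"delta_rot":[0,0,0],"jaw":3.5},
    {"translation":[1.2,0,-1.45],"delta_rot":[0,0,0],"jaw":3.5},
    {"translation":[1.2,0,-1.45],"delta_rot":[0,0,0],"jaw":3.5},
  ],
)

```text
time: 6.15
tool_pos: [0.5099, -0.0664, 0.0392]
tool_rot: [-0.132, 0.769, 0.602, 0.169]
contact_force: [-6.6, -13.8, 3.0]
gripper_width: 0.409
grasp_force: 7.8
```

```bash
python3 - <<'E'
from look import *
show(); look()
arc([15,18,21,24,27,30,33,36],[13,12.5,12,12,11,10,9,8],[5,6,7,8,9,10,10,10],pre=1)
f=cam('scene'); cv2.imwrite('pics/s2.png',cv2.resize(f['pixels'][140:270,260:430],None,fx=4,fy=4,interpolation=cv2.INTER_CUBIC))
E
```

```text
t 6.15 tcp s [-0.0138 -0.1843] z 0.0392 tilt 0.433 F s -3.1 -15.0 3.0 w 0.41
scene 338 mean [ -11.1 -117.6   26.1] min [ -43.9 -193.2   17. ] max [ 20.5 -90.   89.4] normal [-0.09 -0.39 -0.91] rms 7.1
side few 0
15 [-182.3   38.8]
18 [-180.5   42. ]
21 [-178.5   45. ]
24 [-176.3   48.4]
27 [-173.8   50.8]
30 [-171.2   53. ]
33 [-168.7   56. ]
36 [-166.    58.9]
[ 0.17 -0.02  0.11] [-0.001  0.007  0.004]
[ 0.46 -0.02 -0.1 ] [-0.001  0.007  0.004]
[ 0.77 -0.02 -0.29] [-0.001  0.007  0.004]
[ 1.12 -0.02 -0.51] [-0.001  0.007  0.004]
[ 1.44 -0.01 -0.62] [-0.001  0.007  0.004]
[ 1.78 -0.01 -0.71] [-0.001  0.007  0.004]
[ 2.13 -0.01 -0.88] [-0.001  0.007  0.004]
[ 2.49 -0.01 -1.03] [-0.001  0.007  0.004]
```

View pics/s2.png

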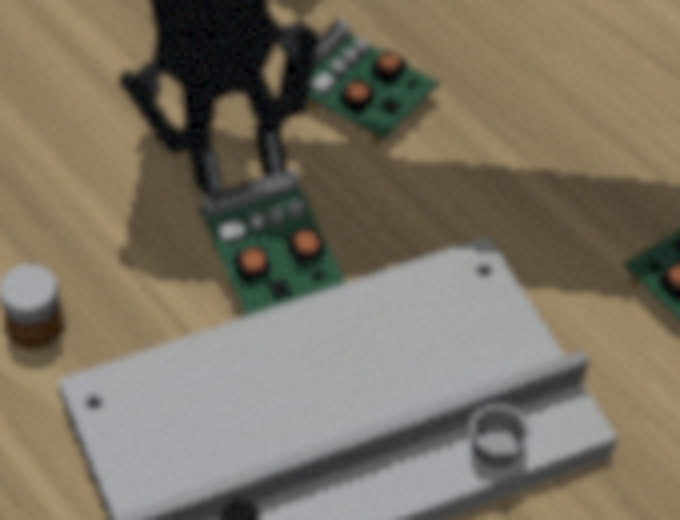

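The view shows the board against the near edge at crop (270,250), with both fingers on the heatsink. Now I measure its tilt from depth.

```bash
cat >> look.py <<'E'
def prof(x0=-.04,x1=.012,n='scene',lo=-.21,hi=-.03,zm=.13):
    f=cam(n); w=cloud(f); s=tos(w); z=w[...,2]; hsv=cv2.cvtColor(f['pixels'],cv2.COLOR_BGR2HSV)
    for y in np.arange(lo,hi,.008):
        m=(abs(s[...,1]-y)<.004)&(s[...,0]>x0)&(s[...,0]<x1)&(z<zm)
        g=m&(cv2.inRange(hsv,(45,80,15),(90,255,255))>0)
        if m.sum(): print(round(y*1000),m.sum(),(np.percentile(z[m],[10,50,90])*1000).round(),'g',g.sum(),(np.median(z[g])*1000).round(1) if g.sum() else '')
E
python3 -c "
from look import *
prof()"
```

```text
-210 114 [  0. 116. 128.] g 1 115.5
-202 137 [ 96. 110. 126.] g 5 114.0
-194 99 [ 62.  94. 106.] g 0 
-186 51 [42. 64. 78.] g 0 
-178 40 [42. 52. 61.] g 0 
-170 22 [43. 46. 47.] g 0 
-162 102 [33. 43. 47.] g 3 29.9
-154 42 [29. 32. 35.] g 22 32.7
-146 49 [28. 35. 39.] g 0 
-138 67 [27. 30. 38.] g 27 28.6
-130 33 [25. 27. 30.] g 28 27.6
-122 44 [23. 35. 38.] g 15 25.0
-114 53 [22. 35. 37.] g 19 23.3
-106 89 [19. 24. 35.] g 53 21.6
-98 53 [18. 21. 23.] g 46 20.6
-90 55 [16. 19. 21.] g 33 19.1
-82 36 [19. 21. 23.] g 0 
-74 51 [20. 21. 24.] g 0 
-66 47 [20. 22. 25.] g 0 
-58 55 [20. 22. 24.] g 0 
-50 52 [20. 22. 25.] g 0 
-42 49 [20. 22. 24.] g 0 
-34 56 [20. 22. 24.] g 0
```

Request:
send_rows(
  steps=[
    {"translation":[0.15,0,-0.1],"delta_rot":[0,0,0],"jaw":3.5},
    {"translation":[0.3,0,-0.2],"delta_rot":[0,0,0],"jaw":3.5},
    {"translation":[0.45,0,-0.3],"delta_rot":[0,0,0],"jaw":3.5},
    {"translation":[0.6,0,-0.4],"delta_rot":[0,0,0],"jaw":3.5},
    {"translation":[0.78,0,-0.5],"delta_rot":[0,0,0],"jaw":3.5},
    {"translation":[0.95,0,-0.6],"delta_rot":[0,0,0],"jaw":3.5},
    {"translation":[0.95,0,-0.6],"delta_rot":[0,0,0],"jaw":3.5},
    {"translation":[0.95,0,-0.6],"delta_rot":[0,0,0],"jaw":3.5},
  ],
)

```text
time: 7.15
tool_pos: [0.5112, -0.0636, 0.0493]
tool_rot: [-0.13, 0.769, 0.603, 0.167]
contact_force: [-14.3, -25.3, 7.7]
gripper_width: 0.408
grasp_force: 14.8
```

```bash
python3 -c "
from look import *
show();prof(lo=-.18,hi=-.08)
arc([15,18,21,24,27,30,33,36],[13,12.5,12,12,11,10,9,8],[5,6,7,8,9,10,10,10],pre=1)"
```

```text
t 7.15 tcp s [-0.0132 -0.1813] z 0.0493 tilt 0.426 F s -7.7 -28.0 7.7 w 0.41
-180 52 [54. 69. 82.] g 0 
-172 29 [51. 57. 65.] g 0 
-164 27 [53. 56. 58.] g 0 
-156 117 [39. 48. 57.] g 28 40.1
-148 30 [37. 40. 42.] g 9 40.3
-140 80 [34. 40. 47.] g 6 32.7
-132 63 [29. 34. 36.] g 51 33.5
-124 28 [29. 32. 39.] g 20 31.4
-116 54 [27. 39. 43.] g 18 27.8
-108 91 [23. 31. 40.] g 41 24.2
-100 57 [21. 23. 28.] g 50 23.3
-92 70 [17. 20. 23.] g 50 20.5
-84 29 [18. 20. 23.] g 3 20.9
15 [-182.3   38.8]
18 [-180.5   42. ]
21 [-178.5   45. ]
24 [-176.3   48.4]
27 [-173.8   50.8]
30 [-171.2   53. ]
33 [-168.7   56. ]
36 [-166.    58.9]
[-0.52 -0.08  0.91] [-0.001  0.014  0.006]
[-0.23 -0.08  0.7 ] [-0.001  0.014  0.006]
[ 0.07 -0.08  0.51] [-0.001  0.014  0.006]
[ 0.42 -0.08  0.28] [-0.001  0.014  0.006]
[ 0.74 -0.08  0.17] [-0.001  0.014  0.006]
[ 1.08 -0.07  0.08] [-0.001  0.014  0.006]
[ 1.43 -0.07 -0.09] [-0.001  0.014  0.006]
[ 1.79 -0.07 -0.25] [-0.001  0.014  0.006]
```

```bash
cat >> h.py <<'E'
def dl(cur_,wp,t0=None,ac=11.5,nc=8,R=90):
    # cur_=(th,p,tilt cmd); wp list (th,p,tilt,fwd_extra mm): prints tool-frame rows
    def T(th,p,t):
        th=np.deg2rad(th); a=np.array([np.sin(t),-np.cos(t)]); n=np.array([np.cos(t),np.sin(t)])
        return np.array([-R*np.cos(th),p+R*np.sin(th)])-ac*a-nc*n
    b=T(*cur_); t=cur_[2]
    for th,p,tt,x in wp:
        d=T(th,p,tt)-b+[x,0]
        print(th,((d[0]*np.cos(t)+d[1]*np.sin(t))/10).round(2),0,((d[0]*np.sin(t)-d[1]*np.cos(t))/10).round(2),'ry',round(tt-t,2))
E
python3 -c "
from h import *
dl((17,14,.44),[(18,14,.49,-1.5),(20,14,.54,-3),(22,14,.6,-4),(24,13.5,.66,-4.5),(26,13,.72,-4.5),(28,13,.78,-4.5),(30,12.5,.82,-4.5)])"
```

```text
18 -0.09 0 -0.14 ry 0.05
20 -0.06 0 -0.38 ry 0.1
22 0.02 0 -0.59 ry 0.16
24 0.13 0 -0.71 ry 0.22
26 0.29 0 -0.8 ry 0.28
28 0.49 0 -0.93 ry 0.34
30 0.69 0 -1.02 ry 0.38
```

Request:
send_rows(
  steps=[
    {"translation":[-0.09,0,-0.14],"delta_rot":[0,0.05,0],"jaw":3.5},
    {"translation":[-0.06,0,-0.38],"delta_rot":[0,0.1,0],"jaw":3.5},
    {"translation":[0.02,0,-0.6],"delta_rot":[0,0.16,0],"jaw":3.5},
    {"translation":[0.13,0,-0.71],"delta_rot":[0,0.22,0],"jaw":3.5},
    {"translation":[0.29,0,-0.8],"delta_rot":[0,0.28,0],"jaw":3.5},
    {"translation":[0.5,0,-0.93],"delta_rot":[0,0.34,0],"jaw":3.5},
    {"translation":[0.7,0,-1.02],"delta_rot":[0,0.38,0],"jaw":3.5},
    {"translation":[0.7,0,-1.02],"delta_rot":[0,0.38,0],"jaw":3.5},
  ],
)

```text
time: 8.0
tool_pos: [0.5128, -0.0566, 0.061]
tool_rot: [-0.245, 0.723, 0.564, 0.315]
contact_force: [-0.6, -5.3, 3.0]
gripper_width: 0.412
grasp_force: 2.9
```

```bash
python3 -c "
from look import *
show();prof(lo=-.18,hi=-.08)
dl((28,13,.82),[(30,13,.82,0),(33,12,.82,0),(36,11,.82,0),(39,11,.82,0),(42,10,.82,0),(45,9,.82,0)])"
```

```text
t 8.0 tcp s [-0.0133 -0.174 ] z 0.061 tilt 0.821 F s 0.7 -5.3 3.0 w 0.41
-180 32 [54. 78. 83.] g 0 
-172 38 [61. 71. 77.] g 0 
-164 25 [59. 65. 69.] g 0 
-156 24 [54. 65. 67.] g 0 
-148 138 [47. 55. 66.] g 37 47.9
-140 36 [41. 47. 51.] g 2 48.2
-132 96 [37. 42. 52.] g 28 37.9
-124 55 [32. 36. 39.] g 51 35.9
-116 40 [27. 33. 43.] g 25 31.5
-108 74 [23. 36. 43.] g 25 24.7
-100 98 [19. 24. 38.] g 62 22.0
-92 67 [15. 17. 21.] g 39 18.1
-84 24 [18. 21. 24.] g 0 
30 0.3 0 -0.08 ry 0.0
33 0.69 0 -0.1 ry 0.0
36 1.09 0 -0.1 ry 0.0
39 1.56 0 -0.15 ry 0.0
42 1.95 0 -0.1 ry 0.0
45 2.35 0 -0.03 ry 0.0
```

Request:
send_rows(
  steps=[
    {"translation":[0.3,0,-0.08],"delta_rot":[0,0,0],"jaw":3.5},
    {"translation":[0.5,0,-0.1],"delta_rot":[0,0,0],"jaw":3.5},
    {"translation":[0.7,0,-0.1],"delta_rot":[0,0,0],"jaw":3.5},
    {"translation":[0.9,0,-0.11],"delta_rot":[0,0,0],"jaw":3.5},
    {"translation":[1.1,0,-0.12],"delta_rot":[0,0,0],"jaw":3.5},
    {"translation":[1.35,0,-0.15],"delta_rot":[0,0,0],"jaw":3.5},
    {"translation":[1.56,0,-0.15],"delta_rot":[0,0,0],"jaw":3.5},
    {"translation":[1.56,0,-0.15],"delta_rot":[0,0,0],"jaw":3.5},
  ],
)

```text
time: 8.85
tool_pos: [0.5142, -0.0456, 0.0732]
tool_rot: [-0.246, 0.722, 0.565, 0.314]
contact_force: [0.0, 0.0, -0.2]
gripper_width: 0.408
grasp_force: 0.3
```

```bash
python3 -c "
from look import *
show();prof(lo=-.18,hi=-.08)
dl((39,11,.82),[(42,10,.82,0),(45,9,.82,0),(48,8,.82,0),(51,7,.82,0),(54,6,.82,0),(57,5,.82,0),(60,4,.82,0)])"
```

```text
t 8.85 tcp s [-0.0147 -0.163 ] z 0.0732 tilt 0.821 F s 0.0 0.0 -0.2 w 0.41
-180 44 [ 24. 100. 108.] g 0 
-172 42 [72. 92. 98.] g 0 
-164 34 [65. 86. 90.] g 0 
-156 37 [67. 79. 84.] g 0 
-148 23 [71. 73. 77.] g 0 
-140 127 [55. 68. 76.] g 30 55.7
-132 56 [50. 55. 72.] g 11 55.6
-124 114 [42. 47. 58.] g 39 42.7
-116 53 [36. 39. 42.] g 52 39.1
-108 57 [28. 41. 46.] g 28 31.4
-100 114 [20. 26. 42.] g 56 22.7
-92 78 [13. 18. 35.] g 38 18.8
-84 26 [18. 22. 24.] g 0 
42 0.4 0 0.05 ry 0.0
45 0.8 0 0.12 ry 0.0
48 1.19 0 0.22 ry 0.0
51 1.59 0 0.34 ry 0.0
54 1.98 0 0.48 ry 0.0
57 2.37 0 0.65 ry 0.0
60 2.75 0 0.85 ry 0.0
```

Request:
send_rows(
  steps=[
    {"translation":[0.2,0,0.1],"delta_rot":[0,0,0],"jaw":3.5},
    {"translation":[0.45,0,0.2],"delta_rot":[0,0,0],"jaw":3.5},
    {"translation":[0.7,0,0.3],"delta_rot":[0,0,0],"jaw":3.5},
    {"translation":[0.95,0,0.4],"delta_rot":[0,0,0],"jaw":3.5},
    {"translation":[1.2,0,0.5],"delta_rot":[0,0,0],"jaw":3.5},
    {"translation":[1.45,0,0.6],"delta_rot":[0,0,0],"jaw":3.5},
    {"translation":[1.7,0,0.7],"delta_rot":[0,0,0],"jaw":3.5},
    {"translation":[1.7,0,0.7],"delta_rot":[0,0,0],"jaw":3.5},
  ],
)

```text
time: 9.7
tool_pos: [0.5195, -0.0303, 0.083]
tool_rot: [-0.245, 0.722, 0.565, 0.315]
contact_force: [-2.8, -4.9, 8.5]
gripper_width: 0.411
grasp_force: 5.0
```

```bash
python3 -c "
from look import *
show();prof(lo=-.18,hi=-.08)
dl((51,7,.82),[(54,6,.82,0),(57,5,.82,0),(60,4,.82,0),(65,2,.82,0),(70,1,.82,0),(75,0,.82,0),(80,0,.82,0)])"
```

```text
t 9.7 tcp s [-0.0132 -0.1469] z 0.083 tilt 0.821 F s -1.5 -5.4 8.5 w 0.41
-180 17 [ -1. 101. 124.] g 0 
-172 47 [ 97. 122. 128.] g 0 
-164 43 [ 87. 112. 118.] g 0 
-156 36 [ 39. 103. 107.] g 0 
-148 44 [ 79.  96. 102.] g 0 
-140 33 [77. 89. 94.] g 0 
-132 41 [77. 81. 87.] g 0 
-124 136 [59. 67. 84.] g 24 61.6
-116 115 [45. 57. 78.] g 21 44.8
-108 88 [37. 42. 60.] g 64 41.3
-100 56 [24. 34. 46.] g 34 30.0
-92 143 [15. 25. 42.] g 35 20.3
-84 26 [20. 22. 34.] g 0 
54 0.39 0 0.15 ry 0.0
57 0.78 0 0.32 ry 0.0
60 1.16 0 0.51 ry 0.0
65 1.75 0 0.91 ry 0.0
70 2.39 0 1.3 ry 0.0
75 3.01 0 1.76 ry 0.0
80 3.65 0 2.2 ry 0.0
```

Request:
send_rows(
  steps=[
    {"translation":[0.25,0,0.0],"delta_rot":[0,0,0],"jaw":3.5},
    {"translation":[0.5,0,0.05],"delta_rot":[0,0,0],"jaw":3.5},
    {"translation":[0.8,0,0.2],"delta_rot":[0,0,0],"jaw":3.5},
    {"translation":[1.1,0,0.35],"delta_rot":[0,0,0],"jaw":3.5},
    {"translation":[1.4,0,0.5],"delta_rot":[0,0,0],"jaw":3.5},
    {"translation":[1.7,0,0.65],"delta_rot":[0,0,0],"jaw":3.5},
    {"translation":[2.0,0,0.85],"delta_rot":[0,0,0],"jaw":3.5},
    {"translation":[2.0,0,0.85],"delta_rot":[0,0,0],"jaw":3.5},
  ],
)

```text
time: 10.55
tool_pos: [0.5242, -0.0103, 0.0914]
tool_rot: [-0.246, 0.722, 0.565, 0.315]
contact_force: [-2.2, -2.8, 8.0]
gripper_width: 0.41
grasp_force: 4.0
```

```bash
python3 -c "
from look import *
show();prof(lo=-.15,hi=-.05)
f=cam('scene'); cv2.imwrite('pics/s3.png',cv2.resize(f['pixels'][140:270,260:430],None,fx=4,fy=4,interpolation=cv2.INTER_CUBIC))
dl((67,1.5,.82),[(70,1,.82,0),(75,0,.82,0),(80,0,.82,0),(85,0,.82,0),(90,0,.82,0)])"
```

```text
t 10.55 tcp s [-0.0136 -0.1264] z 0.0914 tilt 0.822 F s -1.4 -3.3 8.0 w 0.41
-150 30 [  0. 126. 129.] g 0 
-142 45 [ 93. 117. 126.] g 0 
-134 39 [ 95. 111. 116.] g 0 
-126 39 [ 85. 103. 109.] g 0 
-118 46 [ 84.  93. 100.] g 0 
-110 65 [65. 86. 90.] g 1 63.7
-102 203 [46. 66. 89.] g 35 44.9
-94 122 [25. 44. 67.] g 65 38.1
-86 100 [17. 37. 45.] g 11 24.1
-78 65 [20. 22. 36.] g 0 
-70 49 [20. 22. 24.] g 0 
-62 56 [20. 22. 24.] g 0 
-54 49 [20. 22. 24.] g 0 
70 0.39 0 0.24 ry 0.0
75 1.0 0 0.69 ry 0.0
80 1.65 0 1.14 ry 0.0
85 2.25 0 1.64 ry 0.0
90 2.81 0 2.19 ry 0.0
```

View pics/s3.png

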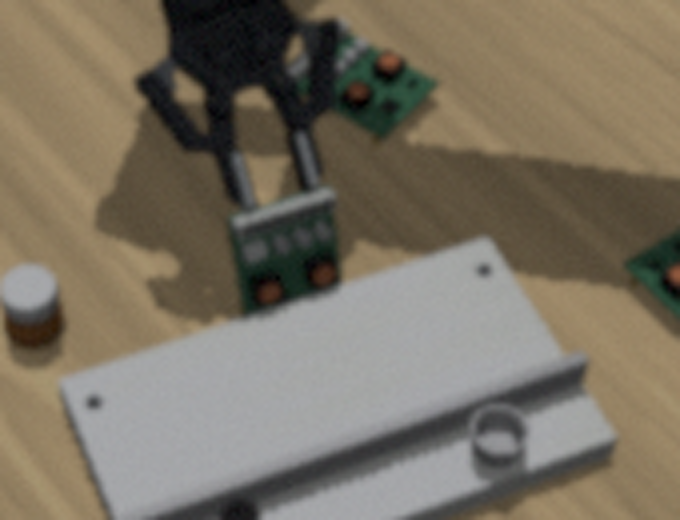

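The board stands at about 67° on end, with the fingers behind the heatsink edge. I push it on over the top.

Request:
send_rows(
  steps=[
    {"translation":[0.0,0,0.4],"delta_rot":[0,0,0],"jaw":3.5},
    {"translation":[0.05,0,0.7],"delta_rot":[0,0,0],"jaw":3.5},
    {"translation":[0.15,0,1.1],"delta_rot":[0,0,0],"jaw":3.5},
    {"translation":[0.3,0,1.4],"delta_rot":[0,0,0],"jaw":3.5},
    {"translation":[0.5,0,1.65],"delta_rot":[0,0,0],"jaw":3.5},
    {"translation":[0.75,0,1.95],"delta_rot":[0,0,0],"jaw":3.5},
    {"translation":[0.9,0,2.15],"delta_rot":[0,0,0],"jaw":3.5},
    {"translation":[0.9,0,2.15],"delta_rot":[0,0,0],"jaw":3.5},
  ],
)

```text
time: 11.45
tool_pos: [0.528, 0.0113, 0.0809]
tool_rot: [-0.246, 0.723, 0.565, 0.314]
contact_force: [-0.0, -1.0, 0.8]
gripper_width: 0.41
grasp_force: 0.0
```

```bash
python3 -c "
from look import *
show();prof(lo=-.13,hi=0)"
```

```text
t 11.45 tcp s [-0.0151 -0.1045] z 0.0809 tilt 0.82 F s 0.2 -0.9 0.8 w 0.41
-130 52 [  1. 120. 129.] g 0 
-122 42 [ 84. 111. 117.] g 0 
-114 41 [ 86. 101. 108.] g 0 
-106 38 [75. 94. 99.] g 0 
-98 37 [77. 88. 92.] g 0 
-90 19 [82. 83. 87.] g 0 
-82 102 [24. 44. 90.] g 17 38.4
-74 195 [22. 61. 90.] g 3 44.3
-66 149 [21. 42. 90.] g 0 
-58 52 [20. 21. 24.] g 0 
-50 54 [20. 22. 24.] g 0 
-42 45 [21. 22. 25.] g 0 
-34 57 [20. 22. 25.] g 0 
-26 55 [20. 22. 24.] g 0 
-18 59 [20. 22. 24.] g 0 
-10 54 [20. 22. 24.] g 0 
-2 55 [20. 22. 24.] g 0
```

Request:
send_rows(
  steps=[
    {"translation":[0.3,0,0.2],"delta_rot":[0,0,0],"jaw":3.5},
    {"translation":[0.55,0,0.4],"delta_rot":[0,0,0],"jaw":3.5},
    {"translation":[0.8,0,0.65],"delta_rot":[0,0,0],"jaw":3.5},
    {"translation":[1.1,0,0.9],"delta_rot":[0,0,0],"jaw":3.5},
    {"translation":[1.4,0,1.1],"delta_rot":[0,0,0],"jaw":3.5},
    {"translation":[1.7,0,1.35],"delta_rot":[0,0,0],"jaw":3.5},
    {"translation":[1.9,0,1.55],"delta_rot":[0,0,0],"jaw":3.5},
    {"translation":[1.9,0,1.55],"delta_rot":[0,0,0],"jaw":3.5},
  ],
)

```text
time: 12.3
tool_pos: [0.5345, 0.0344, 0.0851]
tool_rot: [-0.246, 0.722, 0.565, 0.314]
contact_force: [-0.5, 0.1, -0.1]
gripper_width: 0.408
grasp_force: 0.0
```

```bash
python3 -c "
from look import *
show();prof(lo=-.13,hi=.02)"
```

```text
t 12.3 tcp s [-0.0145 -0.0805] z 0.0851 tilt 0.82 F s -0.5 -0.0 -0.1 w 0.41
-130 46 [ -2.   1. 117.] g 0 
-122 36 [ -1.   1. 117.] g 0 
-114 15 [103. 106. 125.] g 0 
-106 35 [106. 124. 127.] g 0 
-98 73 [ 29. 105. 121.] g 0 
-90 79 [ 32.  39. 109.] g 29 32.2
-82 80 [ 32.  36. 103.] g 39 34.3
-74 82 [36. 40. 97.] g 40 37.3
-66 65 [37. 40. 88.] g 40 38.2
-58 42 [40. 41. 43.] g 37 41.1
-50 41 [42. 44. 45.] g 40 43.6
-42 43 [44. 46. 47.] g 39 45.8
-34 48 [46. 48. 50.] g 42 47.5
-26 46 [48. 50. 52.] g 46 49.9
-18 93 [20. 25. 54.] g 27 51.9
-10 149 [21. 43. 53.] g 0 
-2 58 [20. 22. 24.] g 0 
6 52 [20. 22. 24.] g 0 
14 61 [20. 23. 24.] g 0
```

```bash
python3 -c "
from look import *
show();prof(lo=-.13,hi=.03)
f=cam('scene'); cv2.imwrite('pics/s4.png',cv2.resize(f['pixels'][140:270,260:430],None,fx=4,fy=4,interpolation=cv2.INTER_CUBIC))"
```

```text
t 12.35 tcp s [-0.0145 -0.0807] z 0.085 tilt 0.82 F s 0.0 0.2 0.1 w 0.41
-130 39 [ -1.   0. 117.] g 0 
-122 28 [ -1.   2. 116.] g 1 122.8
-114 15 [103. 107. 126.] g 0 
-106 40 [106. 124. 129.] g 0 
-98 58 [ 36. 110. 120.] g 0 
-90 86 [ 36.  39. 109.] g 32 36.4
-82 93 [ 36.  39. 101.] g 49 37.0
-74 93 [36. 39. 94.] g 53 37.0
-66 72 [35. 38. 87.] g 48 37.2
-58 51 [35. 37. 39.] g 50 37.1
-50 55 [35. 37. 39.] g 54 37.0
-42 54 [35. 37. 39.] g 50 37.2
-34 60 [35. 37. 39.] g 52 36.8
-26 58 [35. 37. 39.] g 48 37.3
-18 54 [35. 37. 39.] g 54 36.7
-10 109 [23. 35. 39.] g 56 36.9
-2 70 [20. 22. 32.] g 3 38.0
6 55 [20. 22. 24.] g 0 
14 60 [20. 22. 24.] g 0 
22 30 [20. 22. 24.] g 0
```

View pics/s4.png

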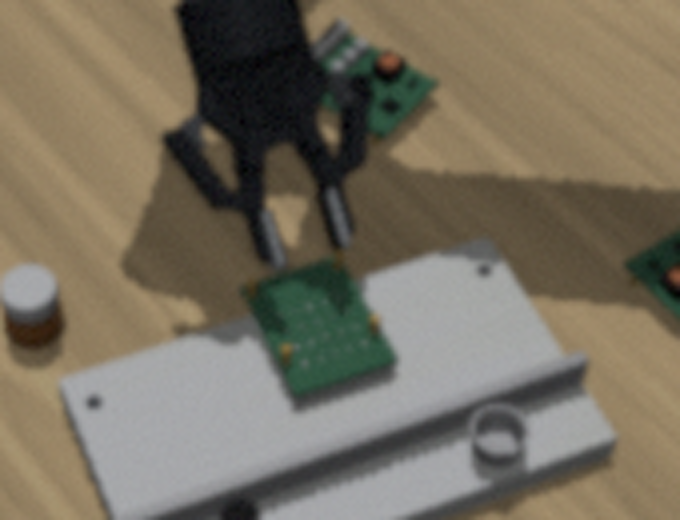

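The board is upside down and level: its sheet lies at 37 mm, as it must, and its heatsink edge is at about y = -5 mm. I back off, straighten the tool, and go behind the front edge.

```bash
python3 -c "
from h import *
rows([(-.0145,-.10,.095,.82),(-.0145,-.14,.095,.4),(-.0145,-.14,.095,0),(-.0145,-.13,.042,0)])"
```

```text
[-0.57 -0.01 -2.08] [-0.003 -0.     0.002]
[-3.3  -0.03 -5.  ] [-0.002 -0.42   0.003]
[-3.3  -0.03 -5.  ] [-0.002 -0.82   0.003]
[-6.5  -0.02 -0.66] [-0.002 -0.82   0.003]
```

Request:
send_rows(
  steps=[
    {"translation":[-0.6,0,-2.1],"delta_rot":[0,0,0],"jaw":3.5},
    {"translation":[-2.0,0,-3.5],"delta_rot":[0,-0.14,0],"jaw":3.5},
    {"translation":[-3.3,0,-5],"delta_rot":[0,-0.28,0],"jaw":3.5},
    {"translation":[-3.3,0,-5],"delta_rot":[0,-0.42,0],"jaw":3.5},
    {"translation":[-3.3,0,-5],"delta_rot":[0,-0.56,0],"jaw":3.5},
    {"translation":[-3.3,0,-5],"delta_rot":[0,-0.7,0],"jaw":3.5},
    {"translation":[-3.3,0,-5],"delta_rot":[0,-0.82,0],"jaw":3.5},
    {"translation":[-3.3,0,-5],"delta_rot":[0,-0.82,0],"jaw":3.5},
  ],
)

```text
time: 13.25
tool_pos: [0.5208, -0.0213, 0.0956]
tool_rot: [0.0, 0.787, 0.617, 0.0]
contact_force: [-0.0, -1.1, -0.5]
gripper_width: 0.409
grasp_force: 0.0
```

```bash
cat >> look.py <<'E'
def rect():
    f=cam('scene'); w=cloud(f); s=tos(w); z=w[...,2]; hsv=cv2.cvtColor(f['pixels'],cv2.COLOR_BGR2HSV)
    m=(cv2.inRange(hsv,(45,70,15),(90,255,255))>0)&(abs(z-.037)<.005)&(abs(s[...,0])<.09)&(s[...,1]>-.13)&(s[...,1]<.06)
    P=(s[m]*1000).astype(np.float32); r=cv2.minAreaRect(P); print(m.sum(),r,cv2.boxPoints(r).round(1).tolist())
E
python3 -c "
from look import *
show();rect()
rows([(-.015,-.13,.06,0),(-.015,-.13,.042,0),(-.015,-.11,.042,0)])"
```

```text
t 13.25 tcp s [-0.0142 -0.1378] z 0.0956 tilt 0.0 F s 0.3 -1.1 -0.5 w 0.41
660 ((-10.520952224731445, -49.39500045776367), (89.08731079101562, 65.66456604003906), 89.22400665283203) [[-44.0, -93.5], [21.700000762939453, -94.4000015258789], [22.899999618530273, -5.300000190734863], [-42.70000076293945, -4.400000095367432]]
[ 0.85 -0.05  3.51] [-0.    -0.002  0.006]
[ 0.85 -0.05  5.31] [-0.    -0.002  0.006]
[ 2.85 -0.04  5.32] [-0.    -0.002  0.006]
```

Request:
send_rows(
  steps=[
    {"translation":[0,0.3,1.5],"delta_rot":[0,0,0],"jaw":3.5},
    {"translation":[0.3,0.3,3],"delta_rot":[0,0,0],"jaw":3.5},
    {"translation":[0.6,0.3,4.5],"delta_rot":[0,0,0],"jaw":3.5},
    {"translation":[0.85,0.3,5.3],"delta_rot":[0,0,0],"jaw":3.5},
    {"translation":[1.5,0.3,5.3],"delta_rot":[0,0,0],"jaw":3.5},
    {"translation":[2.1,0.3,5.3],"delta_rot":[0,0,0],"jaw":3.5},
    {"translation":[2.6,0.3,5.3],"delta_rot":[0,0,0],"jaw":3.5},
    {"translation":[2.6,0.3,5.3],"delta_rot":[0,0,0],"jaw":3.5},
  ],
)

```text
time: 14.1
tool_pos: [0.5303, 0.0019, 0.0429]
tool_rot: [0.0, 0.787, 0.616, 0.001]
contact_force: [-0.2, -0.1, 0.1]
gripper_width: 0.409
grasp_force: 0.0
```

```bash
python3 -c "
from look import *
show();rect()"
```

```text
t 14.1 tcp s [-0.0107 -0.1131] z 0.0429 tilt 0.0 F s -0.1 -0.2 0.1 w 0.41
662 ((-11.398948669433594, -48.542633056640625), (87.79779815673828, 66.34273529052734), 89.5436782836914) [[-44.900001525878906, -92.19999694824219], [21.399999618530273, -92.69999694824219], [22.100000381469727, -4.900000095367432], [-44.20000076293945, -4.400000095367432]]
```

Request:
send_rows(
  steps=[
    {"translation":[0.6,0,0],"delta_rot":[0,0,0],"jaw":3.5},
    {"translation":[1.1,0,0],"delta_rot":[0,0,0],"jaw":3.5},
    {"translation":[1.6,0,0],"delta_rot":[0,0,0],"jaw":3.5},
    {"translation":[2.1,0,0],"delta_rot":[0,0,0],"jaw":3.5},
    {"translation":[2.6,0,0],"delta_rot":[0,0,0],"jaw":3.5},
    {"translation":[3.1,0,0],"delta_rot":[0,0,0],"jaw":3.5},
    {"translation":[3.6,0,0],"delta_rot":[0,0,0],"jaw":3.5},
    {"translation":[4.0,0,0],"delta_rot":[0,0,0],"jaw":3.5},
  ],
)

```text
time: 14.95
tool_pos: [0.5392, 0.0405, 0.042]
tool_rot: [-0.0, 0.788, 0.616, -0.0]
contact_force: [0.6, 0.2, 0.3]
gripper_width: 0.416
grasp_force: 0.5
```

```bash
python3 -c "
from look import *
show();rect()"
```

```text
t 14.95 tcp s [-0.0115 -0.0735] z 0.042 tilt 0.0 F s 0.6 0.4 0.3 w 0.42
728 ((-11.325973510742188, -16.26175308227539), (89.07027435302734, 67.09779357910156), 89.95446014404297) [[-44.900001525878906, -60.79999923706055], [22.200000762939453, -60.79999923706055], [22.299999237060547, 28.200000762939453], [-44.79999923706055, 28.299999237060547]]
```

Request:
send_rows(
  steps=[
    {"translation":[0.2,0,0],"delta_rot":[0,0,0],"jaw":3.5},
    {"translation":[0.4,0,0],"delta_rot":[0,0,0],"jaw":3.5},
    {"translation":[0.5,0,0],"delta_rot":[0,0,0],"jaw":3.5},
    {"translation":[0.6,0,0],"delta_rot":[0,0,0],"jaw":3.5},
    {"translation":[0.7,0,0],"delta_rot":[0,0,0],"jaw":3.5},
    {"translation":[0.8,0,0],"delta_rot":[0,0,0],"jaw":3.5},
    {"translation":[0.8,0,0],"delta_rot":[0,0,0],"jaw":3.5},
    {"translation":[0.8,0,0],"delta_rot":[0,0,0],"jaw":3.5},
  ],
)

```text
time: 15.8
tool_pos: [0.541, 0.0479, 0.042]
tool_rot: [-0.0, 0.788, 0.616, 0.0]
contact_force: [-0.2, -0.2, -0.3]
gripper_width: 0.406
grasp_force: 0.0
```

```bash
python3 -c "
from look import *
show();rect()"
```

```text
t 15.8 tcp s [-0.0115 -0.0658] z 0.042 tilt 0.0 F s -0.2 -0.2 -0.3 w 0.41
664 ((-11.022472381591797, -11.71157455444336), (65.90087127685547, 85.34416198730469), 0.7486754059791565) [[-44.5, 30.5], [-43.400001525878906, -54.79999923706055], [22.5, -53.900001525878906], [21.399999618530273, 31.399999618530273]]
```

Request:
send_rows(
  steps=[
    {"translation":[0.1,0,0],"delta_rot":[0,0,0],"jaw":3.5},
    {"translation":[0.15,0,0],"delta_rot":[0,0,0],"jaw":3.5},
    {"translation":[0.2,0,0],"delta_rot":[0,0,0],"jaw":3.5},
    {"translation":[0.25,0,0],"delta_rot":[0,0,0],"jaw":3.5},
    {"translation":[0.3,0,0],"delta_rot":[0,0,0],"jaw":3.5},
    {"translation":[0.35,0,0],"delta_rot":[0,0,0],"jaw":3.5},
    {"translation":[0.4,0,0],"delta_rot":[0,0,0],"jaw":3.5},
    {"translation":[0.4,0,0],"delta_rot":[0,0,0],"jaw":3.5},
  ],
)

```text
time: 16.65
tool_pos: [0.5416, 0.0503, 0.042]
tool_rot: [0.001, 0.788, 0.616, -0.002]
contact_force: [-2.4, -6.8, 1.6]
gripper_width: 0.406
grasp_force: 3.8
```

```bash
python3 -c "
from look import *
show();rect()"
```

```text
t 16.65 tcp s [-0.0116 -0.0634] z 0.042 tilt -0.003 F s -0.7 -7.2 1.6 w 0.41
646 ((-11.583797454833984, -10.339374542236328), (79.64249420166016, 66.18315887451172), 89.85426330566406) [[-44.79999923706055, -50.099998474121094], [21.399999618530273, -50.20000076293945], [21.600000381469727, 29.399999618530273], [-44.599998474121094, 29.600000381469727]]
```

Fence contact is firm at 7 N and the board is square to it. I retreat backwards, then up.

Request:
send_rows(
  steps=[
    {"translation":[-0.6,0,0],"delta_rot":[0,0,0],"jaw":3.5},
    {"translation":[-1.6,0,0],"delta_rot":[0,0,0],"jaw":3.5},
    {"translation":[-3,0,0],"delta_rot":[0,0,0],"jaw":3.5},
    {"translation":[-5,0,-1],"delta_rot":[0,0,0],"jaw":3.5},
    {"translation":[-8,0,-4],"delta_rot":[0,0,0],"jaw":3.5},
    {"translation":[-11,0,-8],"delta_rot":[0,0,0],"jaw":3.5},
    {"translation":[-12,0,-10],"delta_rot":[0,0,0],"jaw":3.5},
    {"translation":[-12,0,-10],"delta_rot":[0,0,0],"jaw":3.5},
  ],
)

```text
time: 17.5
tool_pos: [0.5151, -0.0674, 0.1464]
tool_rot: [0.003, 0.789, 0.615, 0.002]
contact_force: [-0.3, 0.5, -0.2]
gripper_width: 0.409
grasp_force: 0.0
```

```bash
python3 -c "
from look import *
show();rect();prof(lo=-.09,hi=.06)
f=cam('scene'); cv2.imwrite('pics/s5.png',cv2.resize(f['pixels'][140:280,240:430],None,fx=4,fy=4,interpolation=cv2.INTER_CUBIC))"
```

```text
t 17.5 tcp s [-0.0084 -0.184 ] z 0.1464 tilt -0.0 F s -0.4 0.4 -0.2 w 0.41
638 ((-10.89385986328125, -9.979278564453125), (80.64906311035156, 66.34500885009766), 89.72180938720703) [[-44.29999923706055, -50.099998474121094], [22.100000381469727, -50.5], [22.5, 30.200000762939453], [-43.900001525878906, 30.5]]
-82 32 [19. 21. 23.] g 0 
-74 53 [20. 22. 25.] g 0 
-66 41 [20. 22. 24.] g 0 
-58 1 [35. 35. 35.] g 0 
-50 50 [35. 37. 39.] g 18 36.3
-42 58 [35. 37. 40.] g 55 37.4
-34 51 [34. 37. 39.] g 51 36.7
-26 54 [35. 37. 39.] g 53 37.0
-18 51 [36. 38. 39.] g 45 37.6
-10 60 [35. 37. 39.] g 54 36.7
-2 58 [35. 37. 39.] g 54 37.2
6 57 [35. 37. 38.] g 43 36.9
14 58 [35. 37. 39.] g 49 37.2
22 63 [36. 38. 40.] g 54 37.4
30 35 [36. 37. 38.] g 15 37.1
38 39 [46. 48. 50.] g 0 
46 176 [21. 33. 48.] g 0 
54 61 [20. 22. 24.] g 0
```

View pics/s5.png

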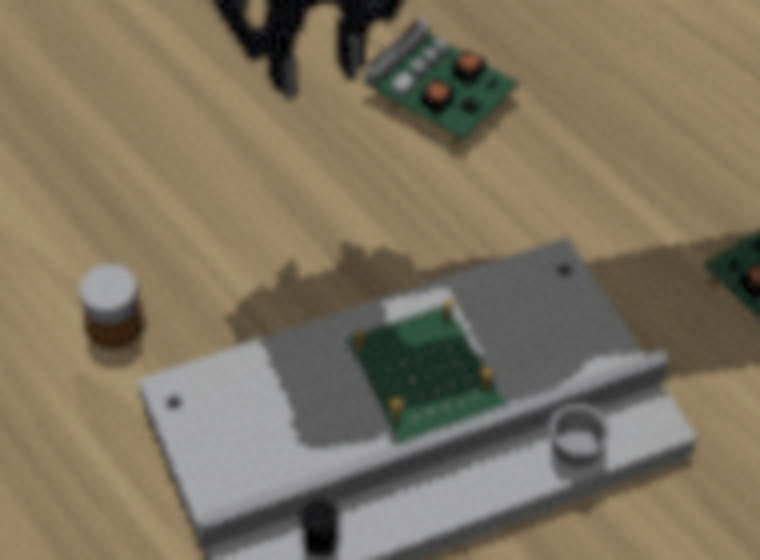

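The board lies level at crop (430,370), solder side up and flush with the fence. The jar, cup and capacitor are where they were, and the gripper is clear.

```bash
python3 -c "
from plant import *
print(job_done())"
```

```text
the job is handed in; nothing more can be done
None
```

I flipped the board over onto the stand by pushing alone, then pushed it flush and square against the fence, solder side up, and handed the job in at about 17.5 s; no verdict came back.

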